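# Shut the evidence cabinet and fasten its hasp

## Task

Push the cabinet's blue drop-down flap up until it is fully shut, then swing the hasp with the red tab over the brass catch and down until it lies flat against the flap. Leave the flap shut and the hasp down, and do not disturb the other things on the desk or on the cabinet.

Things in the scene. Friction and masses are not known exactly. Their poses are not given: they have to be found in the camera images.
- cabinet: Grey cabinet 174 x 260 x 140 mm (x, y, z), fixed. Origin: on the desk under the carcass's middle; x points away from the front, which is at x = -80 (roof edge -87). A white light bar hangs over the front (x = -82 to -62, underside 343 mm above the desk) on brackets at y = +-148: there is no room there for an upright gripper, but for one leaning back towards the robot there is.
- flap_hinge (a point): Middle of the flap's hinge line, which runs along the cabinet's y axis at the foot of the front (cabinet frame -80, 0, 15 mm). Axes as the cabinet's.
- flap (a joint): Blue flap, 256 mm wide, 105 mm high and 12 mm thick, hinged along its lower edge; its outer face is 12 mm outside the hinge line. 0 = shut, upright; grows as the upper edge comes down towards the robot (1.5 = open, level). A stiff hinge: it stays where it is left; about 5 N at its upper edge move it.
- flap_rim (a point): Middle of the flap's upper edge, on the outer face, 106 mm from the hinge line. Site axes turn with the flap: z from hinge to upper edge, -x out of the outer face.
- catch (a point): Outer end of the brass catch, a 9 mm round pin standing 19 mm out of the flap's outer face, at mid width, 23 mm below the upper edge.
- hasp_hinge (a point): Middle of the hasp's hinge line, along the cabinet's y axis, on the front edge of the roof (cabinet frame -96, 0, 144 mm). Axes as the cabinet's.
- hasp (a joint): Steel hasp: strap 24 mm wide, 4 mm thick, 77 mm long, its 14 x 22 mm window (36 to 58 mm from the hinge) goes over the catch; red tab at its end. 0 = hanging down flat against the flap; 1.57 = sticking out level to the robot; 3.14 = upright; more = leaning back over the roof (stop at 3.9). Stiff hinge: it stays where it is left; about 1 N at the tab moves it.
- hasp_tab (a point): Centre of the red tab: 24 mm wide (along the hinge), 16 mm along the strap, 18 mm thick; 69 mm from the hinge along the strap and 8 mm out of the strap's plane, on the side facing the robot when the hasp hangs down. Site axes turn with the hasp: -z from hinge to tab, y along the hinge; the tab's outer face is 9 mm from here along -x.
- jar: Bystander: amber jar with a lid, 44 mm wide, 50 mm tall, loose on the cabinet's roof. Origin: centre of its underside.
- ink_pad: Bystander: black ink-pad box 50 x 75 x 20 mm, loose on the cabinet's roof. Origin: centre of its underside.
- cast_white: Bystander: white plaster shoe-print cast, 220 x 85 x 15 mm, lying on the desk. Origin: centre of its underside; x along its length.
- cast_brown: Bystander: brown shoe-print cast, 220 x 85 x 15 mm, lying on the desk. Origin: centre of its underside; x along its length.
- mouse: Bystander: black computer mouse, 105 x 60 x 33 mm. Origin: centre of its underside.
- mug: Bystander: blue mug, 80 mm wide, 95 mm tall, handle at its +y side. Origin: centre of its underside.
- tape_roll: Bystander: roll of clear tape lying flat, 90 mm wide, 25 mm tall. Origin: centre of its underside.

How it is judged:
On the way, in this order (a step that is already met when the one before it is completed fails the run):
1. the flap is pushed fully shut while the hasp is still up, clear of it (value of joint flap below 0.06 rad and value of joint hasp above 1 rad), for 0.2 s.
2. the hasp is swung over the catch and lies flat against the shut flap (value of joint hasp below 0.12 rad and value of joint flap below 0.06 rad), for 0.2 s.
At the end, for the whole second after the job is handed in: The flap is shut (within 0.06 rad, about 6 mm at its upper edge) and the hasp hangs over the catch flat against it (within 0.12 rad, about 8 mm at the tab) (all of step 2); the robot touches nothing.
It fails at once if the hasp is swung down in the flap's way while the flap is still open (value of joint hasp below 1 rad and value of joint flap above 0.2 rad).
It fails at once if something on the cabinet's roof (jar, ink pad) is shifted by more than 25 mm (distance of any of jar, ink_pad from where it was at the start of the episode above 0.025 m).
It fails at once if a cast, the mouse, the mug or the tape roll is shifted by more than 25 mm (distance of any of cast_white, cast_brown, mouse, mug, tape_roll from where it was at the start of the episode above 0.025 m).
It fails at once if the jar or the mug is tipped over (angle between any of jar, mug's own z axis and vertical above 0.5 rad).
It also fails if it takes over 64 s, if anything falls off the work surface, if the arm or the gripper's body presses on something with over 40 N, if the wrist force passes 120 N, or if a joint passes its speed limit or range.

## Robot

A 6-joint arm with a two-finger parallel gripper is mounted at the origin on the work surface. World frame = base frame: x ahead of the robot, y to its left, z up, the work surface at z = 0. Lengths are in m, angles in rad, forces in N, time in s.
With the tool pointing down it reaches from about 0.2 to 0.875 m from the base axis. Payload 3.4 kg.
Tool frame: the origin (TCP) lies at the very end of the fingers, on their centre line; the grasp point (between the pads) lies ctrl.grasp_offset behind it (ctrl.grasp_offset is the distance from the TCP to the grasp point, in m); x points along the fingers, y is the direction in which the jaws open and shut, and the axes are right-handed (so a half turn about x gives the same grasp; the last joint's range is limited). The gripper opens to 94 mm and grips with 3 to 60 N. Pads are 16 mm wide; open, the fingers measure 119 mm over their backs; the gripper's body (75 mm by 177 mm) begins 78 mm behind the grasp point.
Start: joints at [-1.354, 0.276, 1.505, -0, 1.361, -0.121], TCP at [0.191, -0.543, 0.205] pointing down, gripper open.
Joint ranges: [-2.89, 2.89], [-0.75, 2.08], [0.22, 2.7], [-1.18, 4.32], [0.11, 2.71], [-2.7, 2.7]. Speed limits (rad/s): [2.57, 2.57, 3.14, 3.14, 3.14, 3.14].

## Interface

Orientations are given as a unit quaternion [w, x, y, z].
In Python, from workcell import ctrl gives the robot as it stands.
- The arm moves only by the shell command python3 -m handwheel 'ROWS' [FORCE]. ROWS is JSON, a list of rows, each an object with "grip": the gripper's target within -1 to 1 (fully open at 1, half-way at 0, shut at -1); "linear": the shift along the tool's x, y, z normalised to -1 to 1, where 1 is 0.5 m, a list of three; "rot": the turn, a rotation vector about the tool's x, y, z normalised to -1 to 1, where 1 is pi rad, a list of three. In form: [{"grip": grip, "linear": [tx, ty, tz], "rot": [wx, wy, wz]}, ...]. A call has 1 to 8 rows; each row is the pose to reach, as a shift and turn from the pose commanded when the call began, along the tool's axes at that moment, turning the shorter way round; what a row does not reach only later rows make up. A row lasts 1/12 s, in which the tool goes at most 41.7 mm and 7.16 degrees, less where a joint would pass 70% of its speed; a pose out of reach is approached as far as the arm can. A call with a number of a shift or a turn outside -1 to 1 is refused whole. A call with a gripper value outside its range is refused whole. The fingers move at their own pace and stop on an object; FORCE is the grip in N (left out, the last holds). Time passes only in rows, so rows that repeat a pose let the fingers close. It gives the time, the measured TCP pose, the force and the opening at its end, in the units of the state.
- ctrl.get_state(): the state, without advancing time (a new reading comes with each control period).
- ctrl.grab_frame(name): name is "scene" or "side" or "wrist"; returns (picture, depth): 384x512x3 uint8, red, green, blue; 384x512 float32, m along the optical axis (not along the pixel's ray), 0 where there is no reading.
- ctrl.get_calibration(name): a dict with "fovy" (degrees; the focal length in pixels is half the picture's height over the tangent of half this angle, whatever the lens; pixels are square), "cx", "cy" (the principal point, pixels), "eye" and "orientation" of the camera in the world. Camera axes: x right, y down, z forward; pixel columns grow to the right and rows downward; lengths in m; the calibration is good to about 2 mm. A picture is of the moment at which its call begins: read the wrist's pose just before it. get_calibration takes no time and is no camera call; for the wrist camera it gives the pose at the moment of the call.
- ctrl.hand_in(): hands the job in, once; it reports no verdict.
The state is a dict: "t": time; "q": joint angles; "qd": joint speeds; "effort": joint torques, N m; "tcp_pos": TCP position; "tool_rot": TCP orientation; "wrist_force": force on the tool from outside, world axes, zero at the start; "ft_torque": the same for the moment, N m; "finger_gap": finger opening in m.
Only numpy, scipy, OpenCV 4.12 (cv2) and the standard library are available. Lean on these libraries where they do the work, as an engineer would, in place of code of your own. Each camera call takes 0.05 s, during which the arm holds its last target.

## Working session

There is one attempt and no reset: what is moved stays moved. The work goes in short steps, Python scripts to look and compute and a shell command to move; the robot and the scene stay as the last step left them, time stands still between calls to the robot, and variables do not carry over. Pictures are saved under pics/ and viewed, and the job is handed in when it is done.

```bash
ls; mkdir -p pics; python3 - <<'E'
from workcell import ctrl
import cv2
for n in("scene","side","wrist"):
    im,d=ctrl.grab_frame(n); cv2.imwrite(f"pics/{n}0.png",im[:,:,::-1]); 
    import numpy as np; np.save(f"pics/{n}0_d.npy",d); print(n,ctrl.get_calibration(n))
print(ctrl.get_state(),ctrl.grasp_offset)
E
```

```text
pics
scene {'fovy': 52.71748051008264, 'cx': 254.22486890055563, 'cy': 191.07308690814673, 'eye': array([ 1.12658513, -0.515718  ,  1.05211756]), 'orientation': array([-0.29931027,  0.8584975 ,  0.39271437, -0.13845878])}
side {'fovy': 47.2613347866952, 'cx': 259.061883950012, 'cy': 195.59904115474959, 'eye': array([0.88222708, 1.26249957, 1.28170202]), 'orientation': array([-0.0485314 ,  0.12259325,  0.90409274, -0.40648728])}
wrist {'fovy': 58.2662164082308, 'cx': 257.9622392543246, 'cy': 194.847676494819, 'eye': array([ 0.25951117, -0.51896444,  0.38391008]), 'orientation': array([ 0.10287965,  0.80928941, -0.57373333, -0.07277697])}
{'t': 0.15, 'q': array([-1.35403181e+00,  2.76430712e-01,  1.50581840e+00, -3.00780097e-05,
        1.36068177e+00, -1.21012326e-01]), 'qd': array([ 0.00056044, -0.00108963, -0.00306672,  0.00111026,  0.00098689,
        0.00181595]), 'effort': array([ 8.58327130e-04, -4.04925442e+01, -2.37431628e+01,  7.01221777e-02,
        3.14812863e-02, -8.68396955e-05]), 'tcp_pos': array([ 0.19043727, -0.54211042,  0.20482382]), 'tool_rot': array([-0.11838531, -0.69701266, -0.1193295 ,  0.69707872]), 'wrist_force': array([-0.38404896,  0.15305281, -0.1446536 ]), 'ft_torque': array([-0.04221427,  0.03233584, -0.05469973]), 'finger_gap': 0.0935202358870854} 0.0188
```

View pics/scene0.png

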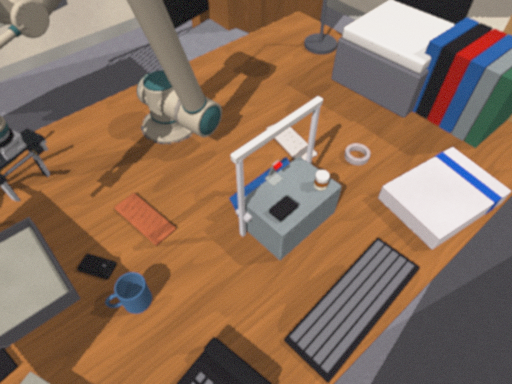

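View pics/side0.png

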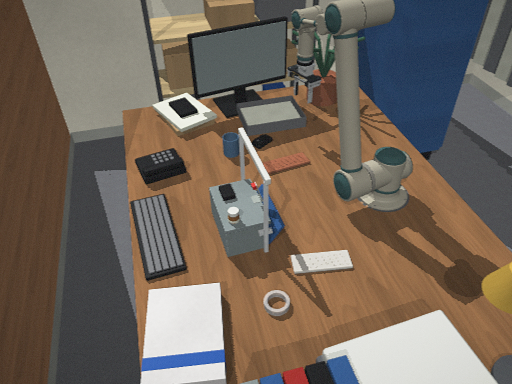

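View pics/wrist0.png

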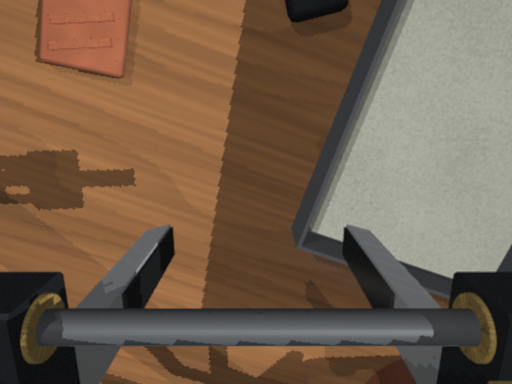

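```bash
cat > h.py <<'E'
import numpy as np,cv2
from scipy.spatial.transform import Rotation as R
from workcell import ctrl
def rot(q): return R.from_quat([q[1],q[2],q[3],q[0]]).as_matrix()
def cloud(d,c):
    f=192/np.tan(np.radians(c['fovy'])/2)
    v,u=np.mgrid[0:384,0:512]
    p=np.stack([(u-c['cx'])/f*d,(v-c['cy'])/f*d,d],-1)
    return p@rot(c['orientation']).T+c['eye']
E
python3 - <<'E'
from h import *
for n in("scene","side"):
    im=cv2.imread(f"pics/{n}0.png"); d=np.load(f"pics/{n}0_d.npy"); c=ctrl.get_calibration(n)
    P=cloud(d,c); np.save(f"pics/{n}0_P.npy",P)
    (a,b,w,h)=(215,90,140,170) if n=="scene" else (200,120,100,140)
    cv2.imwrite(f"pics/{n}0z.png",cv2.resize(im[b:b+h,a:a+w],None,fx=5 if n=='side' else 3.5,fy=5 if n=='side' else 3.5,interpolation=cv2.INTER_CUBIC)[:600])
    hsv=cv2.cvtColor(im,cv2.COLOR_BGR2HSV)
    box=np.zeros((384,512),bool); box[b:b+h,a:a+w]=1
    m=box&(d>0)
    # top of roof z~.14
    t=m&(abs(P[...,2]-.14)<.004); print(n,'roof',t.sum()); 
    print(np.round(cv2.boxPoints(cv2.minAreaRect(P[t][:,:2].astype(np.float32))),3).tolist())
    bl=m&(hsv[...,0]>100)&(hsv[...,0]<125)&(hsv[...,1]>140); q=P[bl]; print('blue',bl.sum(),np.round(q.min(0),3),np.round(q.max(0),3))
    print(np.round(cv2.boxPoints(cv2.minAreaRect(q[:,:2].astype(np.float32))),3).tolist())
    rd=m&((hsv[...,0]<6)|(hsv[...,0]>174))&(hsv[...,1]>170)
    q=P[rd]; print('red',rd.sum()); print(np.round(q,3))
E
```

```text
scene roof 2913
[[0.21299999952316284, 0.11100000143051147], [0.2709999978542328, -0.1850000023841858], [0.7820000052452087, -0.08399999886751175], [0.7239999771118164, 0.21199999749660492]]
blue 248 [ 0.508 -0.097  0.071] [0.545 0.154 0.1  ]
[[0.4970000088214874, 0.15299999713897705], [0.5189999938011169, -0.09799999743700027], [0.5450000166893005, -0.09600000083446503], [0.5230000019073486, 0.1550000011920929]]
red 35
[[0.584 0.041 0.216]
 [0.586 0.043 0.216]
 [0.588 0.046 0.215]
 [0.585 0.037 0.215]
 [0.587 0.038 0.216]
 [0.589 0.04  0.216]
 [0.592 0.042 0.217]
 [0.585 0.032 0.214]
 [0.588 0.034 0.215]
 [0.591 0.035 0.217]
 [0.591 0.039 0.214]
 [0.593 0.042 0.214]
 [0.587 0.026 0.216]
 [0.59  0.028 0.216]
 [0.591 0.032 0.215]
 [0.593 0.034 0.215]
 [0.591 0.039 0.21 ]
 [0.596 0.038 0.215]
 [0.588 0.022 0.216]
 [0.59  0.024 0.216]
 [0.59  0.028 0.213]
 [0.593 0.03  0.213]
 [0.596 0.03  0.216]
 [0.595 0.036 0.211]
 [0.586 0.024 0.208]
 [0.591 0.024 0.212]
 [0.593 0.025 0.213]
 [0.595 0.028 0.212]
 [0.597 0.029 0.213]
 [0.588 0.022 0.206]
 [0.59  0.025 0.206]
 [0.597 0.022 0.214]
 [0.598 0.024 0.213]
 [0.59  0.025 0.201]
 [0.596 0.023 0.208]]
side roof 1442
[[0.5440000295639038, 0.1899999976158142], [0.5600000023841858, -0.10700000077486038], [0.7419999837875366, -0.09700000286102295], [0.7269999980926514, 0.19900000095367432]]
blue 329 [ 0.503 -0.093  0.013] [0.561 0.166 0.106]
[[0.47600001096725464, -0.08799999952316284], [0.5320000052452087, -0.09399999678134918], [0.5609999895095825, 0.164000004529953], [0.5049999952316284, 0.17100000381469727]]
red 15
[[ 0.523 -0.229  0.   ]
 [ 0.585  0.029  0.217]
 [ 0.589  0.029  0.213]
 [ 0.586  0.033  0.215]
 [ 0.583  0.034  0.215]
 [ 0.592  0.039  0.216]
 [ 0.588  0.041  0.217]
 [ 0.584  0.038  0.214]
 [ 0.589  0.041  0.213]
 [ 0.586  0.048  0.218]
 [ 0.591  0.05   0.215]
 [ 0.586  0.048  0.213]
 [ 0.583  0.05   0.214]
 [ 0.587  0.049  0.209]
 [ 0.583  0.048  0.207]]
```

View pics/scene0z.png

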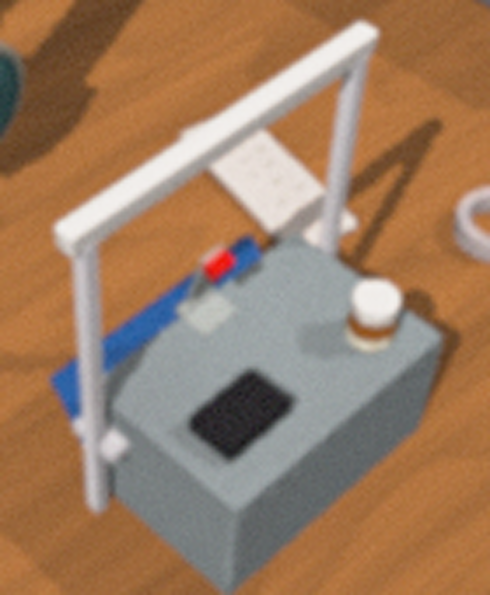

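View pics/side0z.png

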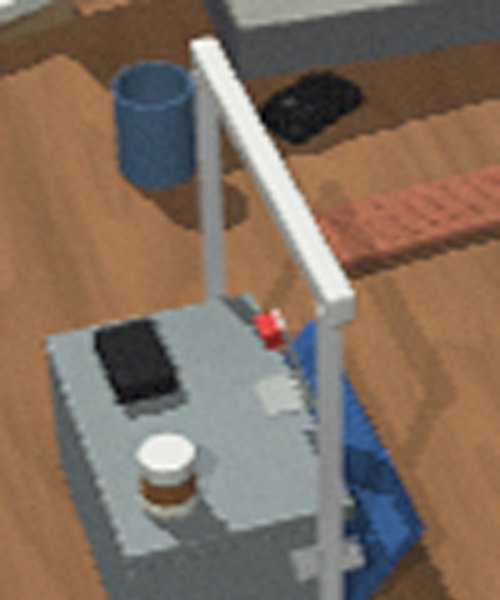

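```bash
python3 - <<'E'
from h import *
# planes: cabinet side/back walls and roof edges from combined cloud
Pa=np.load("pics/scene0_P.npy").reshape(-1,3);Pb=np.load("pics/side0_P.npy").reshape(-1,3)
Q=np.concatenate([Pa,Pb])
Q=Q[(Q[:,0]>.45)&(Q[:,0]<.8)&(Q[:,1]>-.16)&(Q[:,1]<.25)]
for nm,S in(("scene",Pa),("side",Pb),("both",Q)):
  S=S[(S[:,0]>.5)&(S[:,0]<.8)&(S[:,1]>-.14)&(S[:,1]<.22)]
  t=S[(abs(S[:,2]-.14)<.003)]
  r=cv2.minAreaRect(t[:,:2].astype(np.float32)); print(nm,r,len(t))
  b=S[(S[:,2]>.335)&(S[:,2]<.38)]
  if len(b): print(' bar',cv2.minAreaRect(b[:,:2].astype(np.float32)), b[:,2].min(),b[:,2].max())
E
```

```text
scene ((0.6502954959869385, 0.03602033853530884), (0.18155774474143982, 0.3049079179763794), 3.001628875732422) 2376
 bar ((0.5883949398994446, 0.033854395151138306), (0.023187588900327682, 0.3300252854824066), 3.0677266120910645) 0.3356333977406263 0.37085254617563035
side ((0.642966628074646, 0.04608531296253204), (0.1823660284280777, 0.2970341742038727), 2.8979928493499756) 1230
 bar ((0.5831422209739685, 0.03894278407096863), (0.02204803004860878, 0.32822033762931824), 2.788172721862793) 0.33526906141444224 0.37669272684129484
both ((0.6465122103691101, 0.03912854939699173), (0.1887884885072708, 0.3115120232105255), 3.001628875732422) 3606
 bar ((0.5858902335166931, 0.035931751132011414), (0.027967549860477448, 0.3344420790672302), 3.0677266120910645) 0.33526906141444224 0.37669272684129484
```

```bash
cat >> h.py <<'E'
yaw=np.radians(3.0); O=np.array([.656,.040,0.])
Rc=R.from_euler('z',yaw).as_matrix()
def c2w(p): return O+Rc@np.array(p)
def w2c(p): return (np.asarray(p)-O)@Rc
def toolR(alpha,s=1,yw=yaw):
    a=np.radians(alpha)
    x=np.array([np.cos(a)*np.cos(yw),np.cos(a)*np.sin(yw),-np.sin(a)])
    y=s*np.array([-np.sin(yw),np.cos(yw),0]); return np.stack([x,y,np.cross(x,y)],1)
SGN=1
def go(p,alpha,s=None,yw=yaw):
    st=ctrl.get_state(); R0=rot(st['tool_rot']); p0=st['tcp_pos']
    l=R0.T@(np.array(p)-p0)/.5
    rv=R.from_matrix(R0.T@toolR(alpha,SGN if s is None else s,yw)).as_rotvec()/np.pi
    print('linear',np.round(l,3).tolist(),'rot',np.round(rv,3).tolist(),'deg',round(np.linalg.norm(rv)*180,1),'mm',round(np.linalg.norm(l)*500,1))
def st():
    s=ctrl.get_state(); R0=rot(s['tool_rot']); print('t',round(s['t'],2),'cab tcp mm',np.round(w2c(s['tcp_pos'])*1000,1),'alpha',round(np.degrees(np.arcsin(-R0[2,0])),1),'R cab',np.round(Rc.T@R0,2).tolist(),'F',np.round(Rc.T@s['wrist_force'],1),'gap',round(s['finger_gap'],4),'q',np.round(s['q'],2))
E
python3 - <<'E'
from h import *
st(); s=ctrl.get_state(); print(np.round(rot(s['tool_rot']),3))
for sg in(1,-1): go([.36,.03,.35],50,sg)
# bystanders roughly
P=np.load("pics/scene0_P.npy"); S=np.load("pics/side0_P.npy")
print('brown',P[218,145],S[162,287],'white',P[143,300],S[262,322],'jar',w2c(P[178,322]),'pad',w2c(P[208,284]), 'mouse',P[266,97],'mug',P[280,132])
E
```

```text
t 0.15 cab tcp mm [-495.4 -556.9  204.8] alpha 89.9 R cab [[-0.0, 0.28, -0.96], [0.0, -0.96, -0.28], [-1.0, -0.0, -0.0]] F [-0.4  0.2 -0.1] gap 0.0935 q [-1.35  0.28  1.51 -0.    1.36 -0.12]
[[-0.     0.331 -0.943]
 [ 0.001 -0.943 -0.331]
 [-1.    -0.001 -0.   ]]
linear [-0.289, -0.968, -0.699] rot [-0.859, -0.045, 0.313] deg 164.7 mm 614.1
linear [-0.289, -0.968, -0.699] rot [0.087, 0.221, 0.032] deg 43.1 mm 614.1
brown [ 0.35162519 -0.31925872  0.01396213] [ 0.3342762  -0.31250381  0.01326918] white [0.43607418 0.30605    0.01339528] [0.39622161 0.30299193 0.01154624] jar [0.04466625 0.07203523 0.18705195] pad [ 0.02886392 -0.07048285  0.15796874] mouse [ 0.41786806 -0.51701838  0.02705859] mug [ 0.54107529 -0.46317944  0.05543751]
```

```bash
sed -i 's/^SGN=1/SGN=-1/' h.py; python3 -m handwheel '[{"grip":-1,"linear":[-0.289,-0.9,-0.6],"rot":[0.087,0.221,0.032]},{"grip":-1,"linear":[-0.289,-0.9,-0.6],"rot":[0.087,0.221,0.032]},{"grip":-1,"linear":[-0.289,-0.9,-0.6],"rot":[0.087,0.221,0.032]},{"grip":-1,"linear":[-0.289,-0.9,-0.6],"rot":[0.087,0.221,0.032]},{"grip":-1,"linear":[-0.289,-0.9,-0.6],"rot":[0.087,0.221,0.032]},{"grip":-1,"linear":[-0.289,-0.9,-0.6],"rot":[0.087,0.221,0.032]},{"grip":-1,"linear":[-0.289,-0.9,-0.6],"rot":[0.087,0.221,0.032]},{"grip":-1,"linear":[-0.289,-0.9,-0.6],"rot":[0.087,0.221,0.032]}]'; python3 - <<'E'
from h import *
st(); go(c2w([-.28,-.045,.30]),42)
E
```

```text
t: 0.82
tcp_pos: [0.2697, -0.229, 0.2905]
tool_rot: [0.008, 0.907, 0.022, -0.421]
wrist_force: [0.3, -0.3, 0.5]
finger_gap: 0.0443
t 0.82 cab tcp mm [-399.9 -248.4  290.5] alpha 49.9 R cab [[0.64, -0.01, -0.76], [-0.0, -1.0, 0.01], [-0.76, -0.0, -0.64]] F [ 0.3 -0.3  0.5] gap 0.0443 q [-1.79 -0.26  2.07  0.67  1.56 -0.35]
linear [0.14, -0.408, -0.193] rot [-0.002, 0.044, -0.0] deg 7.9 mm 236.3
```

```bash
python3 -m handwheel '[{"grip":-1,"linear":[0.14,-0.408,-0.193],"rot":[0,0.044,0]},{"grip":-1,"linear":[0.14,-0.408,-0.193],"rot":[0,0.044,0]},{"grip":-1,"linear":[0.14,-0.408,-0.193],"rot":[0,0.044,0]},{"grip":-1,"linear":[0.14,-0.408,-0.193],"rot":[0,0.044,0]},{"grip":-1,"linear":[0.14,-0.408,-0.193],"rot":[0,0.044,0]},{"grip":-1,"linear":[0.14,-0.408,-0.193],"rot":[0,0.044,0]},{"grip":-1,"linear":[0.14,-0.408,-0.193],"rot":[0,0.044,0]}]'; python3 - <<'E'
from h import *
st()
c=ctrl.get_calibration("wrist")
im,d=ctrl.grab_frame("wrist"); cv2.imwrite("pics/w1.png",im[:,:,::-1]); np.save("pics/w1_P.npy",cloud(d,c))
print(w2c(c['eye']))
im,d=ctrl.grab_frame("scene"); cv2.imwrite("pics/s1.png",im[:,:,::-1])
E
```

```text
t: 1.4
tcp_pos: [0.3748, -0.0265, 0.2979]
tool_rot: [0.011, 0.932, 0.023, -0.361]
wrist_force: [0.6, 0.1, -0.2]
finger_gap: 0.0009
t 1.4 cab tcp mm [-284.2  -51.7  297.9] alpha 42.3 R cab [[0.74, -0.0, -0.67], [-0.0, -1.0, -0.0], [-0.67, 0.0, -0.74]] F [ 0.6  0.  -0.2] gap 0.0009 q [-1.25 -0.59  2.25  0.83  1.3   0.11]
[-0.36749896 -0.05162434  0.47209028]
```

View pics/w1.png

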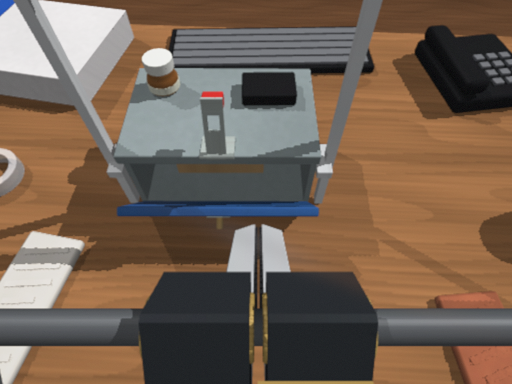

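View pics/s1.png

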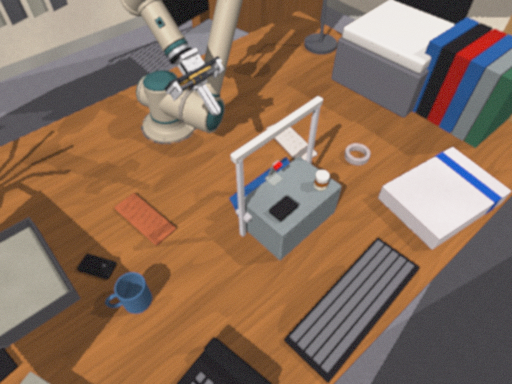

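```bash
python3 - <<'E'
from h import *
im=cv2.imread("pics/w1.png"); P=np.load("pics/w1_P.npy"); C=w2c(P.reshape(-1,3)).reshape(P.shape)*1000
hsv=cv2.cvtColor(im,cv2.COLOR_BGR2HSV)
rd=((hsv[...,0]<6)|(hsv[...,0]>174))&(hsv[...,1]>170); rd[:, :190]=0; rd[:,240:]=0; rd[120:]=0
q=C[rd]; print('red',len(q),np.round(q.mean(0),1),np.round(np.percentile(q,[3,97],0),1).tolist())
bl=(hsv[...,0]>100)&(hsv[...,0]<128)&(hsv[...,1]>120); bl[:195]=0; bl[230:]=0; bl[:,:100]=0;bl[:,330:]=0
v,u=np.where(bl); print('blue uv',u.min(),u.max(),v.min(),v.max())
for u0 in(130,170,250,300):
    vs=np.where(bl[:,u0])[0]; print(u0,[(int(x),np.round(C[x,u0],1).tolist()) for x in vs])
q=C[bl]; print('flap y',np.percentile(q[:,1],[0.5,99.5]))
m=bl.copy(); e=np.polyfit(q[:,1],q[:,0],1); print('rim slope deg',np.degrees(np.arctan(e[0])))
# roof
r=(abs(C[...,2]-140)<3)&(abs(C[...,0])<130)&(abs(C[...,1])<170)
q=C[r]; print('roof z',np.median(q[:,2]),np.percentile(q[:,:2],[.5,99.5],0))
rr=cv2.minAreaRect(q[:,:2].astype(np.float32)); print(rr)
# front roof edge per column, side edges per row
fe=[(C[np.where(r[:,u])[0].max(),u]) for u in list(range(140,195))+list(range(240,305))]; fe=np.array(fe); print('front',np.polyfit(fe[:,1],fe[:,0],1),np.median(fe[:,0]))
le=np.array([C[v,np.where(r[v])[0].min()] for v in range(95,150)]); re_=np.array([C[v,np.where(r[v])[0].max()] for v in range(80,150)])
print('left',np.polyfit(le[:,0],le[:,1],1),'right',np.polyfit(re_[:,0],re_[:,1],1))
# strap
for v in range(92,156,6): 
    print(v,np.round(C[v,206],1),np.round(C[v,213],1),np.round(C[v,219],1),im[v,206])
print('catch',[(v,np.round(C[v,219],1).tolist()) for v in range(212,230,2)])
E
```

```text
red 100 [-68.7  -3.7 217.2] [[-74.1, -14.0, 215.5], [-63.4, 6.6, 219.1]]
blue uv 118 317 201 215
130 [(205, [-131.2, 113.2, 87.0]), (206, [-139.3, 108.3, 97.8]), (207, [-142.1, 107.1, 99.9]), (208, [-142.4, 107.6, 98.0]), (209, [-144.3, 107.0, 98.7]), (210, [-144.8, 107.4, 97.0]), (211, [-145.8, 107.4, 96.4]), (212, [-147.0, 107.3, 95.9]), (213, [-147.9, 107.4, 94.9]), (214, [-149.6, 107.0, 95.4]), (215, [-149.8, 107.6, 93.2])]
170 [(202, [-102.3, 73.0, 48.3]), (203, [-112.3, 68.9, 61.6]), (204, [-121.0, 65.2, 73.1]), (205, [-130.8, 61.1, 86.4]), (206, [-138.8, 57.8, 97.0]), (207, [-141.4, 57.1, 98.9]), (208, [-142.8, 56.9, 98.7]), (209, [-144.1, 56.8, 98.5]), (210, [-144.8, 57.0, 97.2]), (211, [-145.8, 57.0, 96.3]), (212, [-147.1, 56.9, 96.2]), (213, [-148.2, 56.9, 95.4]), (214, [-149.0, 57.0, 94.3]), (215, [-149.5, 57.3, 92.6])]
250 [(202, [-100.0, -42.8, 44.7]), (203, [-110.4, -43.1, 58.7]), (204, [-119.9, -43.4, 71.4]), (205, [-129.2, -43.7, 84.0]), (206, [-137.8, -43.9, 95.4]), (207, [-141.7, -44.0, 99.5]), (208, [-142.7, -44.0, 98.7]), (209, [-144.1, -44.1, 98.6]), (210, [-145.
[... 1431 characters left out ...]
 [-33.2   6.  139.7] [-84.4  -9.6 190.6] [89 91 87]
128 [-87.3   5.7 183.9] [-45.6   5.  141.1] [-45.9  -2.9 141.5] [85 88 83]
134 [-88.8   6.5 175.7] [-88.6  -1.5 175.5] [-89.2  -8.6 176.1] [88 90 85]
140 [-90.4   7.4 167.2] [-90.4  -0.8 167.3] [-90.4  -7.9 167.2] [88 91 86]
146 [-91.9   8.4 158.3] [-93.3  -0.3 160. ] [-92.9  -7.4 159.5] [100 102  98]
152 [-94.4   9.2 150.2] [-94.6   0.6 150.5] [-94.5  -6.6 150.4] [114 117 111]
catch [(212, [-146.9, -4.9, 95.8]), (214, [-149.2, -4.9, 94.7]), (216, [-148.4, -4.3, 88.3]), (218, [-143.6, -2.8, 74.6]), (220, [-145.8, -2.8, 73.0]), (222, [-148.5, -2.9, 72.5]), (224, [-150.2, -2.8, 70.2]), (226, [-153.0, -2.9, 69.7]), (228, [-154.2, -2.7, 66.4])]
```

```bash
sed -i 's/O=np.array(.*/O=np.array([.657,.0367,0.])/' h.py; python3 - <<'E'
from h import *
st(); go(c2w([-.195,-.045,.085]),42)
E
```

```text
t 1.5 cab tcp mm [-284.6  -41.5  297.7] alpha 42.3 R cab [[0.74, 0.02, -0.67], [0.01, -1.0, -0.01], [-0.67, 0.0, -0.74]] F [-0.6  0.4 -0.3] gap 0.0007 q [-1.24 -0.58  2.25  0.83  1.31  0.1 ]
linear [0.419, 0.009, 0.194] rot [0.005, 0.002, 0.004] deg 1.1 mm 230.8
```

```bash
python3 -m handwheel '[{"grip":-1,"linear":[0.419,0.009,0.194],"rot":[0.005,0.002,0.004]},{"grip":-1,"linear":[0.419,0.009,0.194],"rot":[0.005,0.002,0.004]},{"grip":-1,"linear":[0.419,0.009,0.194],"rot":[0.005,0.002,0.004]},{"grip":-1,"linear":[0.419,0.009,0.194],"rot":[0.005,0.002,0.004]},{"grip":-1,"linear":[0.419,0.009,0.194],"rot":[0.005,0.002,0.004]},{"grip":-1,"linear":[0.419,0.009,0.194],"rot":[0.005,0.002,0.004]},{"grip":-1,"linear":[0.419,0.009,0.194],"rot":[0.005,0.002,0.004]}]'; python3 - <<'E'
from h import *
st()
c=ctrl.get_calibration("wrist")
im,d=ctrl.grab_frame("wrist"); cv2.imwrite("pics/w2.png",im[:,:,::-1]); P=cloud(d,c); np.save("pics/w2_P.npy",P)
for p in([-.150,-.045,.073],[-.1235,-.045,.0915],[-.0974,-.045,.099]): go(c2w(p),42)
E
```

```text
t: 2.08
tcp_pos: [0.458, -0.0267, 0.1304]
tool_rot: [0.002, 0.937, 0.02, -0.349]
wrist_force: [0.9, 0.7, 0.7]
finger_gap: 0.0004
t 2.08 cab tcp mm [-202.1  -52.9  130.4] alpha 40.9 R cab [[0.76, -0.01, -0.65], [-0.0, -1.0, 0.02], [-0.65, -0.01, -0.76]] F [1.  0.7 0.7] gap 0.0004 q [-0.67 -0.06  2.59  1.75  0.53 -0.71]
linear [0.151, -0.017, 0.014] rot [-0.006, -0.005, -0.001] deg 1.5 mm 76.2
linear [0.166, -0.018, -0.049] rot [-0.006, -0.005, -0.001] deg 1.5 mm 87.2
linear [0.196, -0.019, -0.094] rot [-0.006, -0.005, -0.001] deg 1.5 mm 109.1
```

View pics/w2.png

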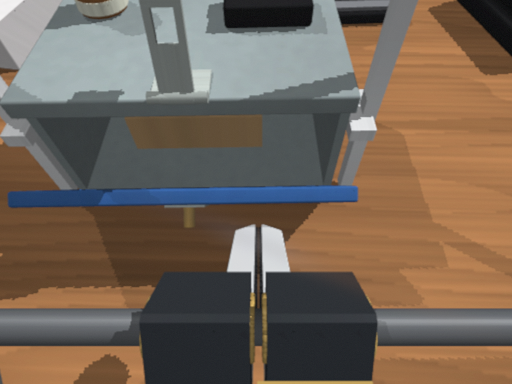

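```bash
python3 - <<'E'
from h import *
go(c2w([-.19,-.045,.082]),58)
E
```

```text
linear [0.079, -0.016, 0.053] rot [-0.007, -0.094, -0.0] deg 16.9 mm 48.1
```

```bash
python3 -m handwheel '[{"grip":-1,"linear":[0.03,-0.016,0.02],"rot":[-0.007,-0.094,0]},{"grip":-1,"linear":[0.06,-0.016,0.04],"rot":[-0.007,-0.094,0]},{"grip":-1,"linear":[0.079,-0.016,0.053],"rot":[-0.007,-0.094,0]},{"grip":-1,"linear":[0.079,-0.016,0.053],"rot":[-0.007,-0.094,0]},{"grip":-1,"linear":[0.079,-0.016,0.053],"rot":[-0.007,-0.094,0]},{"grip":-1,"linear":[0.079,-0.016,0.053],"rot":[-0.007,-0.094,0]}]'; python3 - <<'E'
from h import *
st()
for p in([-.150,-.045,.076],[-.125,-.045,.093],[-.099,-.045,.101]): go(c2w(p),58)
E
```

```text
t: 2.63
tcp_pos: [0.4684, -0.0171, 0.0862]
tool_rot: [0.013, 0.876, 0.024, -0.481]
wrist_force: [-0.1, -0.0, -1.5]
finger_gap: -0.0001
t 2.63 cab tcp mm [-191.1  -43.9   86.2] alpha 57.5 R cab [[0.54, 0.0, -0.84], [0.0, -1.0, -0.0], [-0.84, -0.0, -0.54]] F [-0.1 -0.  -1.5] gap -0.0001 q [-0.38  0.02  2.38  0.81  0.32  0.41]
linear [0.061, 0.003, -0.058] rot [0.001, -0.003, 0.001] deg 0.5 mm 42.4
linear [0.059, 0.003, -0.119] rot [0.001, -0.003, 0.001] deg 0.5 mm 66.5
linear [0.074, 0.003, -0.171] rot [0.001, -0.003, 0.001] deg 0.5 mm 93.3
```

```bash
python3 -m handwheel '[{"grip":-1,"linear":[0.02,0.003,-0.02],"rot":[0,0,0]},{"grip":-1,"linear":[0.04,0.003,-0.04],"rot":[0,0,0]},{"grip":-1,"linear":[0.061,0.003,-0.058],"rot":[0,0,0]},{"grip":-1,"linear":[0.061,0.003,-0.073],"rot":[0,0,0]},{"grip":-1,"linear":[0.06,0.003,-0.088],"rot":[0,0,0]},{"grip":-1,"linear":[0.06,0.003,-0.1],"rot":[0,0,0]},{"grip":-1,"linear":[0.059,0.003,-0.11],"rot":[0,0,0]},{"grip":-1,"linear":[0.059,0.003,-0.119],"rot":[0,0,0]}]'; python3 - <<'E'
from h import *
st()
go(c2w([-.099,-.045,.101]),58)
c=ctrl.get_calibration("wrist")
im,d=ctrl.grab_frame("wrist"); cv2.imwrite("pics/w3.png",im[:,:,::-1]); P=cloud(d,c); np.save("pics/w3_P.npy",P)
im,d=ctrl.grab_frame("side"); cv2.imwrite("pics/side3.png",cv2.resize(im[100:300,160:420,::-1],None,fx=3,fy=3))
E
```

```text
t: 3.3
tcp_pos: [0.5331, -0.0146, 0.0927]
tool_rot: [0.013, 0.876, 0.025, -0.482]
wrist_force: [-1.2, 0.0, -2.0]
finger_gap: 0.0005
t 3.3 cab tcp mm [-126.4  -44.7   92.7] alpha 57.6 R cab [[0.54, 0.0, -0.84], [0.0, -1.0, -0.0], [-0.84, -0.0, -0.54]] F [-1.2  0.1 -2. ] gap 0.0005 q [-0.3   0.1   2.26  0.66  0.31  0.63]
linear [0.015, 0.001, -0.055] rot [0.001, -0.002, 0.001] deg 0.4 mm 28.6
```

View pics/w3.png

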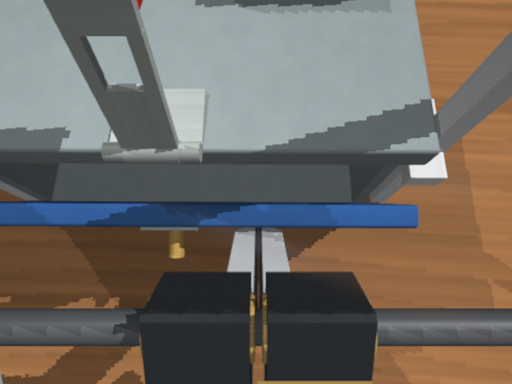

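View pics/side3.png

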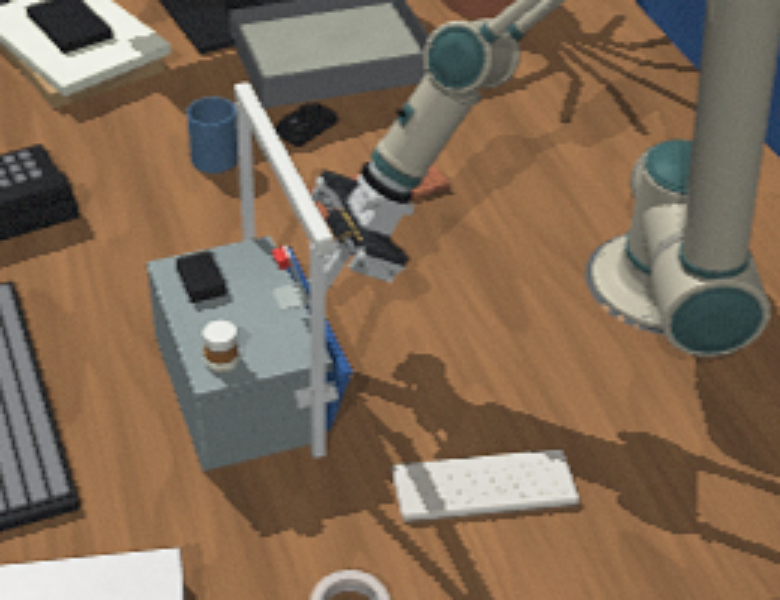

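```bash
python3 -m handwheel '[{"grip":-1,"linear":[0.004,0.001,-0.012],"rot":[0,0,0]},{"grip":-1,"linear":[0.007,0.001,-0.024],"rot":[0,0,0]},{"grip":-1,"linear":[0.01,0.001,-0.035],"rot":[0,0,0]},{"grip":-1,"linear":[0.013,0.001,-0.045],"rot":[0,0,0]},{"grip":-1,"linear":[0.015,0.001,-0.052],"rot":[0,0,0]},{"grip":-1,"linear":[0.015,0.001,-0.055],"rot":[0,0,0]}]'; python3 - <<'E'
from h import *
st()
c=ctrl.get_calibration("wrist")
im,d=ctrl.grab_frame("wrist"); cv2.imwrite("pics/w4.png",im[:,:,::-1]); P=cloud(d,c); np.save("pics/w4_P.npy",P)
E
```

```text
t: 3.9
tcp_pos: [0.5603, -0.0109, 0.1008]
tool_rot: [0.015, 0.876, 0.027, -0.481]
wrist_force: [-11.3, -8.9, 0.1]
finger_gap: 0.0006
t 3.9 cab tcp mm [-99.  -42.5 100.8] alpha 57.6 R cab [[0.54, 0.01, -0.84], [0.0, -1.0, -0.01], [-0.84, 0.0, -0.54]] F [-11.8  -8.3   0.1] gap 0.0006 q [-0.27  0.12  2.2   0.56  0.33  0.75]
```

View pics/w4.png

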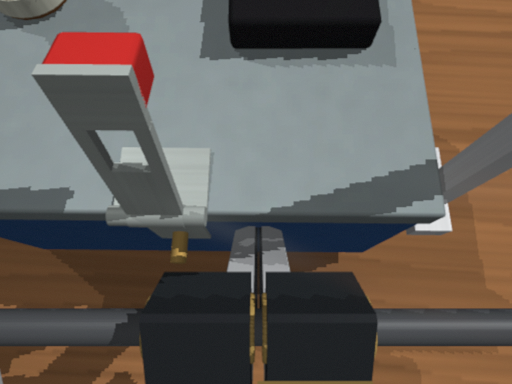

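```bash
python3 -m handwheel '[{"grip":-1,"linear":[0.002,0,-0.003],"rot":[0,0,0]},{"grip":-1,"linear":[0.004,0,-0.007],"rot":[0,0,0]},{"grip":-1,"linear":[0.004,0,-0.007],"rot":[0,0,0]},{"grip":-1,"linear":[0.004,0,-0.007],"rot":[0,0,0]}]'; python3 - <<'E'
from h import *
st()
c=ctrl.get_calibration("wrist")
im,d=ctrl.grab_frame("wrist"); cv2.imwrite("pics/w5.png",im[:,:,::-1]); P=cloud(d,c); np.save("pics/w5_P.npy",P)
for f in("w4","w5"):
    C=w2c(np.load(f"pics/{f}_P.npy").reshape(-1,3)).reshape(384,512,3)*1000
    for u in(120,320): print(f,u,[np.round(C[v,u],1).tolist() for v in range(218,252,4)])
im,d=ctrl.grab_frame("side"); cv2.imwrite("pics/side5.png",cv2.resize(im[160:260,200:300,::-1],None,fx=5.5,fy=5.5))
E
```

```text
t: 4.28
tcp_pos: [0.5609, -0.0108, 0.1003]
tool_rot: [0.015, 0.875, 0.027, -0.483]
wrist_force: [-26.8, -13.8, 15.6]
finger_gap: 0.0007
t 4.28 cab tcp mm [-98.4 -42.4 100.3] alpha 57.7 R cab [[0.53, 0.01, -0.85], [0.0, -1.0, -0.01], [-0.85, 0.0, -0.53]] F [-27.5 -12.4  15.6] gap 0.0007 q [-0.26  0.13  2.19  0.55  0.33  0.76]
w4 120 [[-97.9, 15.5, 147.7], [-99.0, 16.5, 144.7], [-91.4, 33.4, 102.9], [-91.3, 37.6, 91.8], [-91.3, 42.1, 79.9], [-91.4, 47.1, 66.8], [-91.3, 53.0, 51.4], [-91.2, 59.9, 33.3], [-89.1, 72.8, 0.1]]
w4 320 [[-93.8, -72.4, 134.2], [-91.5, -75.6, 116.7], [-91.6, -77.1, 108.0], [-91.9, -78.6, 98.9], [-91.7, -80.7, 87.0], [-91.7, -82.9, 74.3], [-91.6, -85.5, 59.4], [-133.4, -43.5, 290.8], [-91.7, -91.3, 25.4]]
w5 120 [[-97.2, 15.6, 147.3], [-98.8, 15.6, 146.8], [-100.1, 16.3, 144.5], [-91.3, 36.6, 93.9], [-91.4, 41.0, 82.4], [-91.5, 45.8, 69.7], [-91.1, 52.4, 52.5], [-91.3, 58.5, 36.1], [-88.5, 73.4, -2.1]]
w5 320 [[-93.8, -71.7, 136.9], [-93.8, -73.1, 129.0], [-91.7, -76.3, 110.9], [-91.4, -78.3, 99.7], [-91.6, -80.1, 89.3], [-91.7, -82.3, 76.9], [-91.7, -84.7, 62.9], [-91.6, -87.5, 46.6], [-91.4, -91.0, 26.6]]
```

View pics/side5.png

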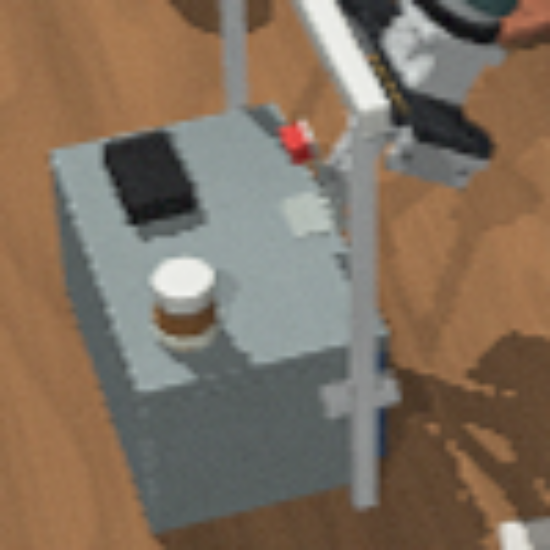

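```bash
python3 - <<'E'
from h import *
go(c2w([-.18,-.042,.16]),52)
C=w2c(np.load("pics/w5_P.npy").reshape(-1,3)).reshape(384,512,3)*1000
im=cv2.imread("pics/w5.png"); hsv=cv2.cvtColor(im,cv2.COLOR_BGR2HSV)
rd=((hsv[...,0]<6)|(hsv[...,0]>174))&(hsv[...,1]>170)&(hsv[...,2]>120); q=C[rd]; print(len(q),np.round(np.percentile(q,[2,50,98],0),1))
E
```

```text
linear [-0.188, -0.002, 0.074] rot [0.003, 0.032, 0.001] deg 5.8 mm 101.1
3432 [[-76.1 -11.3 204.6]
 [-69.6  -3.1 216.2]
 [-63.   10.8 218.6]]
```

```bash
python3 -m handwheel '[{"grip":-1,"linear":[-0.043,0,0.068],"rot":[0,0,0]},{"grip":-1,"linear":[-0.043,0,0.068],"rot":[0,0,0]},{"grip":0,"linear":[-0.188,0,0.074],"rot":[0.003,0.032,0]},{"grip":0,"linear":[-0.188,0,0.074],"rot":[0.003,0.032,0]},{"grip":0,"linear":[-0.188,0,0.074],"rot":[0.003,0.032,0]},{"grip":0,"linear":[-0.188,0,0.074],"rot":[0.003,0.032,0]}]'; python3 - <<'E'
from h import *
st()
go(c2w([-.135,0,.272]),45)
E
```

```text
t: 4.88
tcp_pos: [0.4844, -0.0159, 0.1644]
tool_rot: [0.01, 0.901, 0.024, -0.433]
wrist_force: [0.7, -0.3, 0.5]
finger_gap: 0.0238
t 4.88 cab tcp mm [-175.1  -43.5  164.4] alpha 51.3 R cab [[0.62, -0.0, -0.78], [0.0, -1.0, 0.0], [-0.78, -0.0, -0.62]] F [ 0.7 -0.4  0.5] gap 0.0238 q [-0.41 -0.12  2.31  0.73  0.44  0.52]
linear [-0.118, -0.088, -0.197] rot [-0.001, 0.035, 0.001] deg 6.3 mm 122.8
```

```bash
python3 -m handwheel '[{"grip":0,"linear":[-0.118,-0.04,-0.1],"rot":[0,0.035,0]},{"grip":0,"linear":[-0.118,-0.088,-0.197],"rot":[0,0.035,0]},{"grip":0,"linear":[-0.118,-0.088,-0.197],"rot":[0,0.035,0]},{"grip":0,"linear":[-0.118,-0.088,-0.197],"rot":[0,0.035,0]},{"grip":0,"linear":[-0.118,-0.088,-0.197],"rot":[0,0.035,0]},{"grip":0,"linear":[-0.118,-0.088,-0.197],"rot":[0,0.035,0]},{"grip":0,"linear":[-0.118,-0.088,-0.197],"rot":[0,0.035,0]}]'; python3 - <<'E'
from h import *
st()
go(c2w([-.068,0,.205]),45)
c=ctrl.get_calibration("wrist")
im,d=ctrl.grab_frame("wrist"); cv2.imwrite("pics/w6.png",im[:,:,::-1]); P=cloud(d,c)
C=w2c(P.reshape(-1,3)).reshape(384,512,3)*1000
hsv=cv2.cvtColor(im,cv2.COLOR_RGB2HSV)
rd=((hsv[...,0]<6)|(hsv[...,0]>174))&(hsv[...,1]>170)&(hsv[...,2]>120); q=C[rd]; print(len(q),np.round(np.percentile(q,[2,50,98],0),1))
im,d=ctrl.grab_frame("side"); cv2.imwrite("pics/side6.png",cv2.resize(im[110:260,180:340,::-1],None,fx=4,fy=4))
E
```

```text
t: 5.47
tcp_pos: [0.5232, 0.0311, 0.2681]
tool_rot: [0.007, 0.922, 0.027, -0.386]
wrist_force: [-0.4, -0.4, 0.3]
finger_gap: 0.0475
t 5.47 cab tcp mm [-133.9    1.4  268.1] alpha 45.5 R cab [[0.7, 0.0, -0.71], [0.01, -1.0, 0.0], [-0.71, -0.01, -0.7]] F [-0.4 -0.3  0.3] gap 0.0475 q [-0.22 -0.21  2.15  0.43  0.49  0.98]
linear [0.182, 0.004, -0.006] rot [-0.001, 0.003, 0.002] deg 0.6 mm 91.3
314 [[-74.8 -10.  215. ]
 [-69.2   0.8 216.9]
 [-63.5  11.1 218.8]]
```

View pics/w6.png

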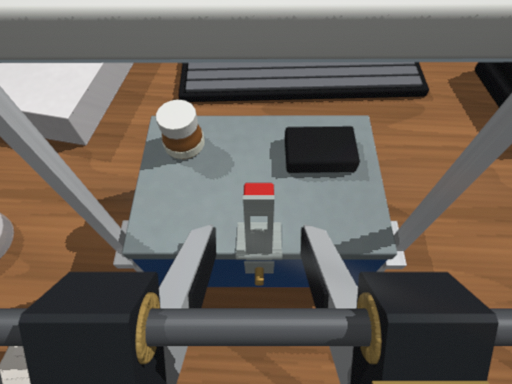

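View pics/side6.png

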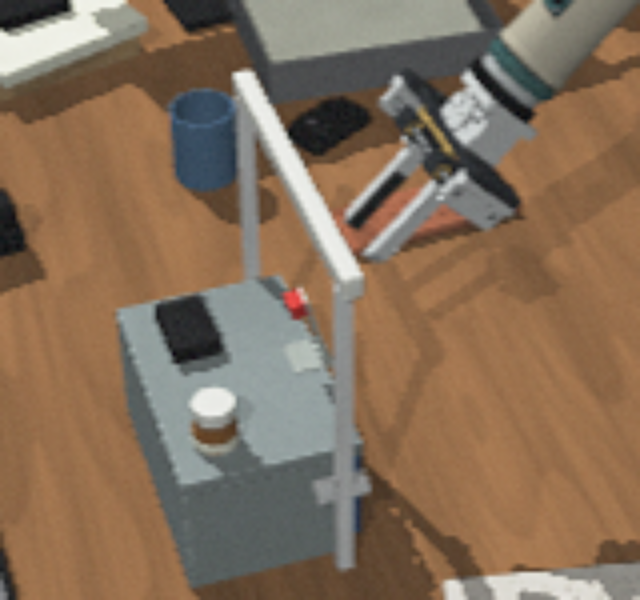

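```bash
python3 -m handwheel '[{"grip":0,"linear":[0.07,0.004,-0.003],"rot":[0,0.003,0]},{"grip":0,"linear":[0.13,0.004,-0.006],"rot":[0,0.003,0]},{"grip":0,"linear":[0.175,0.004,-0.006],"rot":[0,0.003,0]},{"grip":0,"linear":[0.182,0.004,-0.006],"rot":[0,0.003,0]},{"grip":0,"linear":[0.182,0.004,-0.006],"rot":[0,0.003,0]}]'; python3 - <<'E'
from h import *
st()
go(c2w([-.068,0,.205]),45)
im,d=ctrl.grab_frame("wrist"); cv2.imwrite("pics/w7.png",im[:,:,::-1])
E
```

```text
t: 5.98
tcp_pos: [0.5876, 0.032, 0.2033]
tool_rot: [0.006, 0.923, 0.025, -0.384]
wrist_force: [-0.9, 0.4, 0.5]
finger_gap: 0.0474
t 5.98 cab tcp mm [-69.6  -1.  203.3] alpha 45.1 R cab [[0.71, -0.0, -0.71], [0.01, -1.0, 0.01], [-0.71, -0.01, -0.71]] F [-0.9  0.5  0.5] gap 0.0474 q [-0.17 -0.01  2.18  0.68  0.26  0.75]
linear [-0.0, -0.002, -0.005] rot [-0.002, 0.001, 0.002] deg 0.5 mm 2.5
```

View pics/w7.png

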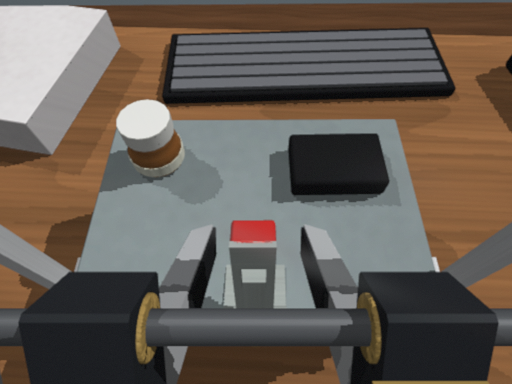

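```bash
python3 -m handwheel '[{"grip":-1,"linear":[0.004,0,-0.004],"rot":[0,0,0]},{"grip":-1,"linear":[0.004,0,-0.004],"rot":[0,0,0]},{"grip":-1,"linear":[0.004,0,-0.004],"rot":[0,0,0]},{"grip":-1,"linear":[0.004,0,-0.004],"rot":[0,0,0]},{"grip":-1,"linear":[0.004,0,-0.004],"rot":[0,0,0]}]' 8; python3 - <<'E'
from h import *
st()
im,d=ctrl.grab_frame("wrist"); cv2.imwrite("pics/w8.png",im[:,:,::-1])
def tab(th,off=6,al=45):
    # hasp angle th: strap dir (-sin th, -cos th) in (x,z) ; tab normal (facing robot when hanging)
    a=np.radians(al); 
    c=np.array([-96,144])+69*np.array([-np.sin(th),-np.cos(th)])+8*np.array([-np.cos(th),np.sin(th)])
    t=c+off*np.array([np.cos(a),-np.sin(a)]); return c2w([t[0]/1000,0,t[1]/1000]),al
print(w2c(tab(3.377)[0])*1000)
for th in(3.377,3.1,2.8,2.5,2.2,1.9): print(th,np.round(w2c(tab(th)[0])*1000)); go(*tab(th))
E
```

```text
t: 6.45
tcp_pos: [0.5909, 0.0347, 0.2079]
tool_rot: [0.006, 0.924, 0.028, -0.381]
wrist_force: [0.4, 9.7, 3.6]
finger_gap: 0.0242
t 6.45 cab tcp mm [-66.1   1.5 207.9] alpha 44.8 R cab [[0.71, 0.0, -0.7], [0.01, -1.0, 0.01], [-0.7, -0.01, -0.71]] F [0.9 9.7 3.6] gap 0.0242 q [-0.17 -0.02  2.17  0.68  0.27  0.75]
[-6.78845050e+01  1.74928568e-15  2.04988386e+02]
3.377 [-68.   0. 205.]
linear [0.002, 0.003, 0.007] rot [-0.002, -0.001, 0.003] deg 0.7 mm 3.7
3.1 [-87.  -0. 209.]
linear [-0.031, 0.003, 0.027] rot [-0.002, -0.001, 0.003] deg 0.7 mm 20.6
2.8 [-107.    0.  207.]
linear [-0.058, 0.003, 0.059] rot [-0.002, -0.001, 0.003] deg 0.7 mm 41.2
2.5 [-127.   -0.  200.]
linear [-0.075, 0.003, 0.097] rot [-0.002, -0.001, 0.003] deg 0.7 mm 61.1
2.2 [-143.   -0.  187.]
linear [-0.079, 0.003, 0.138] rot [-0.002, -0.001, 0.003] deg 0.7 mm 79.6
1.9 [-154.   -0.  170.]
linear [-0.072, 0.003, 0.179] rot [-0.002, -0.001, 0.003] deg 0.7 mm 96.3
```

View pics/w8.png

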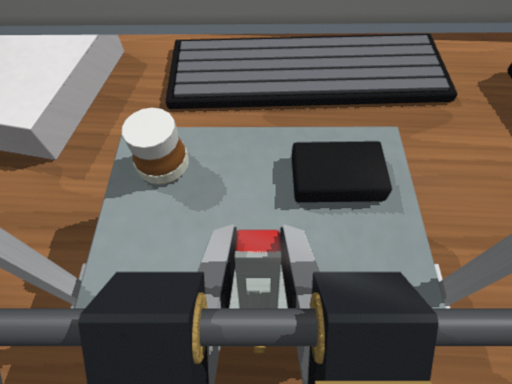

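```bash
python3 -m handwheel '[{"grip":-1,"linear":[-0.014,0.003,0.015],"rot":[0,0,0]},{"grip":-1,"linear":[-0.031,0.003,0.027],"rot":[0,0,0]},{"grip":-1,"linear":[-0.045,0.003,0.042],"rot":[0,0,0]},{"grip":-1,"linear":[-0.058,0.003,0.059],"rot":[0,0,0]},{"grip":-1,"linear":[-0.068,0.003,0.077],"rot":[0,0,0]},{"grip":-1,"linear":[-0.075,0.003,0.097],"rot":[0,0,0]},{"grip":-1,"linear":[-0.078,0.003,0.117],"rot":[0,0,0]},{"grip":-1,"linear":[-0.079,0.003,0.138],"rot":[0,0,0]}]' 8; cat >> h.py <<'E'
def tab(th,off=6,al=45):
    a=np.radians(al); 
    c=np.array([-96,144])+69*np.array([-np.sin(th),-np.cos(th)])+8*np.array([-np.cos(th),np.sin(th)])
    t=c+off*np.array([np.cos(a),-np.sin(a)]); return c2w([t[0]/1000,0,t[1]/1000]),al
E
python3 - <<'E'
from h import *
st()
im,d=ctrl.grab_frame("wrist"); cv2.imwrite("pics/w9.png",im[:,:,::-1])
for th,al in((2.2,45),(1.9,47),(1.6,50),(1.3,53),(1.0,56),(.7,60),(.4,64)): print(th,np.round(w2c(tab(th,6,al)[0])*1000)); go(*tab(th,6,al))
E
```

```text
t: 7.17
tcp_pos: [0.5132, 0.0308, 0.1856]
tool_rot: [0.006, 0.924, 0.029, -0.381]
wrist_force: [3.4, 10.1, -2.3]
finger_gap: 0.0239
t 7.17 cab tcp mm [-143.9    1.7  185.6] alpha 44.8 R cab [[0.71, 0.01, -0.7], [0.01, -1.0, 0.0], [-0.7, -0.01, -0.71]] F [ 4.   9.9 -2.3] gap 0.0239 q [-0.25 -0.12  2.33  0.95  0.28  0.42]
2.2 [-143.   -0.  187.]
linear [-0.0, 0.003, -0.01] rot [-0.001, 0.0, 0.004] deg 0.7 mm 5.1
1.9 [-155.   -0.  169.]
linear [0.007, 0.004, 0.032] rot [-0.001, -0.011, 0.004] deg 2.1 mm 16.3
1.6 [-161.   -0.  149.]
linear [0.027, 0.004, 0.069] rot [-0.001, -0.028, 0.004] deg 5.0 mm 37.0
1.3 [-161.    0.  128.]
linear [0.056, 0.005, 0.099] rot [-0.001, -0.044, 0.004] deg 8.0 mm 56.8
1.0 [-155.    0.  108.]
linear [0.093, 0.005, 0.118] rot [-0.001, -0.061, 0.004] deg 11.0 mm 75.4
0.7 [-144.   -0.   91.]
linear [0.134, 0.006, 0.127] rot [-0.001, -0.083, 0.004] deg 15.0 mm 92.2
0.4 [-128.    0.   78.]
linear [0.175, 0.006, 0.122] rot [-0.0, -0.105, 0.004] deg 19.0 mm 106.7
```

View pics/w9.png

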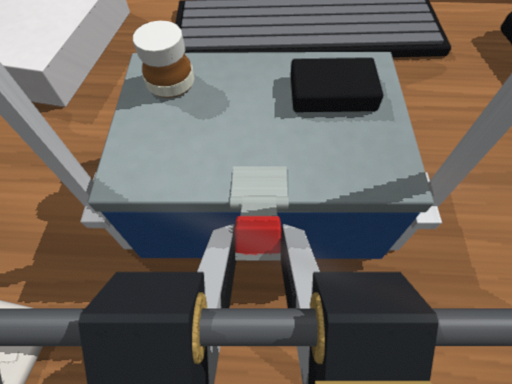

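```bash
python3 -m handwheel '[{"grip":-1,"linear":[0.003,0.003,0.014],"rot":[0,-0.006,0.003]},{"grip":-1,"linear":[0.007,0.004,0.032],"rot":[0,-0.011,0.004]},{"grip":-1,"linear":[0.016,0.004,0.052],"rot":[0,-0.02,0.004]},{"grip":-1,"linear":[0.027,0.004,0.069],"rot":[0,-0.028,0.004]},{"grip":-1,"linear":[0.041,0.004,0.085],"rot":[0,-0.036,0.004]},{"grip":-1,"linear":[0.056,0.005,0.099],"rot":[0,-0.044,0.004]},{"grip":-1,"linear":[0.074,0.005,0.109],"rot":[0,-0.052,0.004]},{"grip":-1,"linear":[0.093,0.005,0.118],"rot":[0,-0.061,0.004]}]' 8; 
python3 - <<'E'
from h import *
st()
im,d=ctrl.grab_frame("wrist"); cv2.imwrite("pics/w10.png",im[:,:,::-1])
for th,al in((1,56),(.7,60),(.55,62),(.4,64),(.25,67),(0.1,70)): print(th,np.round(w2c(tab(th,5,al)[0])*1000)); go(*tab(th,5,al))
E
```

```text
t: 7.88
tcp_pos: [0.5004, 0.0297, 0.1074]
tool_rot: [0.009, 0.881, 0.023, -0.473]
wrist_force: [-4.4, 15.6, 0.3]
finger_gap: 0.0246
t 7.88 cab tcp mm [-156.7    1.2  107.4] alpha 56.5 R cab [[0.55, -0.0, -0.83], [0.0, -1.0, 0.0], [-0.83, -0.01, -0.55]] F [-3.5 15.8  0.3] gap 0.0246 q [-0.19  0.02  2.31  0.51  0.28  0.88]
1 [-156.   -0.  109.]
linear [-0.005, 0.002, -0.004] rot [-0.002, 0.004, 0.001] deg 0.8 mm 3.3
0.7 [-144.   -0.   92.]
linear [0.037, 0.002, -0.004] rot [-0.002, -0.019, 0.001] deg 3.4 mm 18.6
0.55 [-137.   -0.   85.]
linear [0.057, 0.003, -0.009] rot [-0.002, -0.03, 0.001] deg 5.4 mm 28.9
0.4 [-128.   -0.   79.]
linear [0.076, 0.003, -0.017] rot [-0.002, -0.041, 0.001] deg 7.4 mm 39.0
0.25 [-119.    0.   75.]
linear [0.094, 0.003, -0.027] rot [-0.001, -0.057, 0.001] deg 10.4 mm 48.8
0.1 [-109.    0.   71.]
linear [0.11, 0.003, -0.04] rot [-0.001, -0.074, 0.001] deg 13.4 mm 58.4
```

View pics/w10.png

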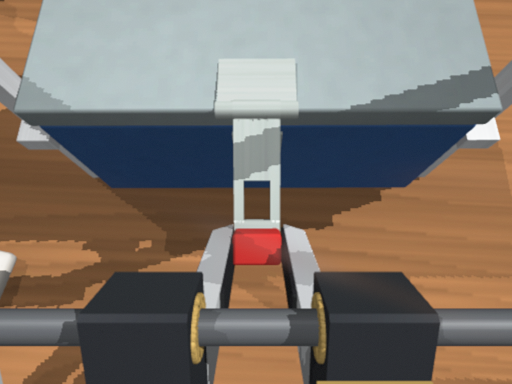

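```bash
python3 -m handwheel '[{"grip":-1,"linear":[0.012,-0.004,-0.001],"rot":[0,-0.006,0]},{"grip":-1,"linear":[0.024,-0.006,-0.002],"rot":[0,-0.012,0]},{"grip":-1,"linear":[0.037,-0.006,-0.004],"rot":[0,-0.019,0]},{"grip":-1,"linear":[0.057,-0.006,-0.009],"rot":[0,-0.03,0]},{"grip":-1,"linear":[0.076,-0.006,-0.017],"rot":[0,-0.041,0]},{"grip":-1,"linear":[0.085,-0.006,-0.022],"rot":[0,-0.049,0]},{"grip":-1,"linear":[0.094,-0.006,-0.027],"rot":[0,-0.057,0]},{"grip":-1,"linear":[0.094,-0.006,-0.027],"rot":[0,-0.057,0]}]' 8; 
python3 - <<'E'
from h import *
st()
im,d=ctrl.grab_frame("wrist"); cv2.imwrite("pics/w11.png",im[:,:,::-1])
for th,al in((.25,67),(0.1,70),(0,72)): print(th,np.round(w2c(tab(th,5,al)[0])*1000)); go(*tab(th,5,al))
E
```

```text
t: 8.6
tcp_pos: [0.5399, 0.0321, 0.0768]
tool_rot: [0.012, 0.835, 0.02, -0.549]
wrist_force: [-2.2, 11.1, -5.4]
finger_gap: 0.0241
t 8.6 cab tcp mm [-117.2    1.5   76.8] alpha 66.7 R cab [[0.4, -0.01, -0.92], [-0.0, -1.0, 0.01], [-0.92, -0.0, -0.4]] F [-1.6 11.2 -5.4] gap 0.0241 q [-0.12  0.16  2.13  0.15  0.45  1.28]
0.25 [-119.    0.   75.]
linear [0.003, 0.003, 0.004] rot [-0.002, -0.002, -0.0] deg 0.6 mm 3.2
0.1 [-109.    0.   71.]
linear [0.017, 0.003, -0.011] rot [-0.002, -0.019, -0.0] deg 3.4 mm 10.0
0 [-102.    0.   70.]
linear [0.024, 0.003, -0.022] rot [-0.002, -0.03, -0.0] deg 5.4 mm 16.5
```

View pics/w11.png

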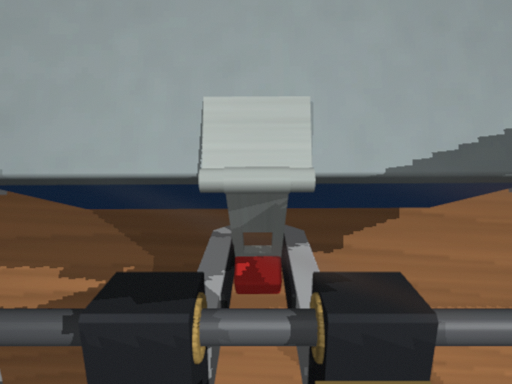

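```bash
python3 -m handwheel '[{"grip":-1,"linear":[0.008,-0.005,-0.005],"rot":[0,-0.01,0]},{"grip":-1,"linear":[0.017,-0.005,-0.011],"rot":[0,-0.019,0]},{"grip":-1,"linear":[0.021,-0.005,-0.017],"rot":[0,-0.025,0]},{"grip":-1,"linear":[0.024,-0.005,-0.022],"rot":[0,-0.03,0]},{"grip":-1,"linear":[0.024,-0.005,-0.024],"rot":[0,-0.03,0]},{"grip":-1,"linear":[0.024,-0.005,-0.024],"rot":[0,-0.03,0]}]' 8; 
python3 - <<'E'
from h import *
st()
c=ctrl.get_calibration("wrist")
im,d=ctrl.grab_frame("wrist"); cv2.imwrite("pics/w12.png",im[:,:,::-1])
go(*tab(0,5,72))
C=w2c(cloud(d,c).reshape(-1,3)).reshape(384,512,3)*1000
hsv=cv2.cvtColor(im,cv2.COLOR_RGB2HSV)
rd=((hsv[...,0]<6)|(hsv[...,0]>174))&(hsv[...,1]>170); q=C[rd]; print(len(q),np.round(np.percentile(q,[2,50,98],0),1))
E
```

```text
t: 9.15
tcp_pos: [0.5563, 0.0331, 0.072]
tool_rot: [0.014, 0.81, 0.018, -0.586]
wrist_force: [-2.7, 3.1, -2.9]
finger_gap: 0.0239
t 9.15 cab tcp mm [-100.7    1.6   72. ] alpha 71.8 R cab [[0.31, -0.01, -0.95], [-0.0, -1.0, 0.01], [-0.95, 0.0, -0.31]] F [-2.5  3.2 -2.9] gap 0.0239 q [-0.1   0.22  2.02  0.08  0.59  1.37]
linear [0.002, 0.003, 0.004] rot [-0.002, -0.001, -0.001] deg 0.5 mm 3.0
1144 [[-123.7  -10.1   83.8]
 [-117.7    1.4   85.9]
 [-110.4   12.2   87.7]]
```

View pics/w12.png

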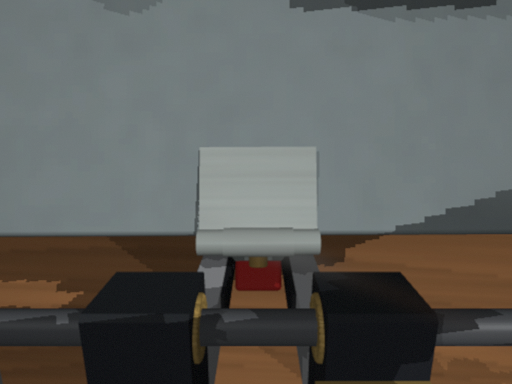

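```bash
python3 -m handwheel '[{"grip":-0.2,"linear":[0,0,0],"rot":[0,0,0]},{"grip":-0.2,"linear":[0,0,0],"rot":[0,0,0]},{"grip":-0.2,"linear":[0,0,0],"rot":[0,0,0]},{"grip":-0.2,"linear":[-0.02,0,0.06],"rot":[0,0,0]},{"grip":-0.2,"linear":[-0.05,0,0.14],"rot":[0,0,0]},{"grip":-0.2,"linear":[-0.06,0,0.17],"rot":[0,0.03,0]},{"grip":-1,"linear":[-0.06,0,0.17],"rot":[0,0.06,0]},{"grip":-1,"linear":[-0.06,0,0.17],"rot":[0,0.06,0]}]' 8; 
python3 - <<'E'
from h import *
st()
c=ctrl.get_calibration("wrist")
im,d=ctrl.grab_frame("wrist"); cv2.imwrite("pics/w13.png",im[:,:,::-1])
C=w2c(cloud(d,c).reshape(-1,3)).reshape(384,512,3)*1000
hsv=cv2.cvtColor(im,cv2.COLOR_RGB2HSV)
rd=((hsv[...,0]<6)|(hsv[...,0]>174))&(hsv[...,1]>170); q=C[rd]; print(len(q),np.round(np.percentile(q,[2,50,98],0),1))
v,u=np.where(rd); u0=int(np.median(u)); print([(i,np.round(C[i,u0],1).tolist()) for i in range(v.min()-20,v.max()+4,4)])
E
```

```text
t: 9.87
tcp_pos: [0.4661, 0.0279, 0.0746]
tool_rot: [0.013, 0.864, 0.017, -0.504]
wrist_force: [-0.5, 1.1, 0.6]
finger_gap: 0.0276
t 9.87 cab tcp mm [-191.1    1.2   74.6] alpha 60.5 R cab [[0.49, -0.01, -0.87], [-0.01, -1.0, 0.01], [-0.87, 0.0, -0.49]] F [-0.4  1.1  0.6] gap 0.0276 q [-0.18  0.04  2.36  0.42  0.26  0.97]
1380 [[-126.8  -10.3   72.7]
 [-122.4    0.7   85.2]
 [-110.4   11.8   87.6]]
[(82, [-108.2, 0.6, 101.9]), (86, [-110.4, 0.6, 101.6]), (90, [-110.4, 0.6, 97.5]), (94, [-106.7, 0.6, 87.5]), (98, [-108.2, 0.6, 85.7]), (102, [-110.7, 0.6, 85.4]), (106, [-112.9, 0.6, 84.7]), (110, [-116.5, 0.7, 86.4]), (114, [-119.3, 0.7, 86.8]), (118, [-121.8, 0.7, 86.9]), (122, [-124.2, 0.7, 86.6]), (126, [-125.1, 0.7, 83.4]), (130, [-125.5, 0.7, 79.0]), (134, [-126.5, 0.7, 75.5]), (138, [-94.6, 0.5, -0.4])]
```

View pics/w13.png

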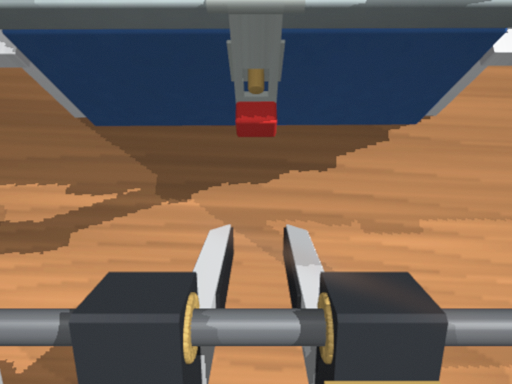

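```bash
python3 -m handwheel '[{"grip":-1,"linear":[0.01,0,-0.017],"rot":[0,0,0]},{"grip":-1,"linear":[0.02,0,-0.035],"rot":[0,0,0]},{"grip":-1,"linear":[0.03,0,-0.052],"rot":[0,0,0]},{"grip":-1,"linear":[0.03,0,-0.052],"rot":[0,0,0]}]' 8; 
python3 - <<'E'
from h import *
st()
for x in(-.133,-.12,-.115): go(c2w([x,0,.072]),60)
E
```

```text
t: 10.25
tcp_pos: [0.505, 0.0289, 0.0763]
tool_rot: [0.013, 0.864, 0.018, -0.502]
wrist_force: [0.4, -0.7, 1.1]
finger_gap: 0.0008
t 10.25 cab tcp mm [-152.2    0.2   76.3] alpha 60.3 R cab [[0.49, -0.01, -0.87], [-0.01, -1.0, 0.0], [-0.87, 0.0, -0.49]] F [ 0.4 -0.7  1.1] gap 0.0008 q [-0.15  0.1   2.29  0.37  0.26  1.04]
linear [0.027, 0.0, -0.029] rot [-0.001, 0.002, -0.003] deg 0.6 mm 19.7
linear [0.039, -0.0, -0.052] rot [-0.001, 0.002, -0.003] deg 0.6 mm 32.5
linear [0.044, -0.0, -0.06] rot [-0.001, 0.002, -0.003] deg 0.6 mm 37.5
```

```bash
python3 -m handwheel '[{"grip":-1,"linear":[0.013,0,-0.014],"rot":[0,0,0]},{"grip":-1,"linear":[0.027,0,-0.029],"rot":[0,0,0]},{"grip":-1,"linear":[0.031,0,-0.036],"rot":[0,0,0]},{"grip":-1,"linear":[0.034,0,-0.042],"rot":[0,0,0]},{"grip":-1,"linear":[0.037,0,-0.048],"rot":[0,0,0]},{"grip":-1,"linear":[0.039,0,-0.052],"rot":[0,0,0]},{"grip":-1,"linear":[0.039,0,-0.052],"rot":[0,0,0]}]' 8; 
python3 - <<'E'
from h import *
st()
c=ctrl.get_calibration("wrist")
im,d=ctrl.grab_frame("wrist"); cv2.imwrite("pics/w14.png",im[:,:,::-1])
E
```

```text
t: 10.83
tcp_pos: [0.5318, 0.0312, 0.0701]
tool_rot: [0.013, 0.863, 0.019, -0.505]
wrist_force: [0.6, -0.0, -0.0]
finger_gap: 0.0008
t 10.83 cab tcp mm [-125.3    1.    70.1] alpha 60.6 R cab [[0.49, -0.01, -0.87], [-0.01, -1.0, 0.01], [-0.87, 0.0, -0.49]] F [ 0.6 -0.1 -0. ] gap 0.0008 q [-0.14  0.15  2.25  0.34  0.26  1.08]
```

View pics/w14.png

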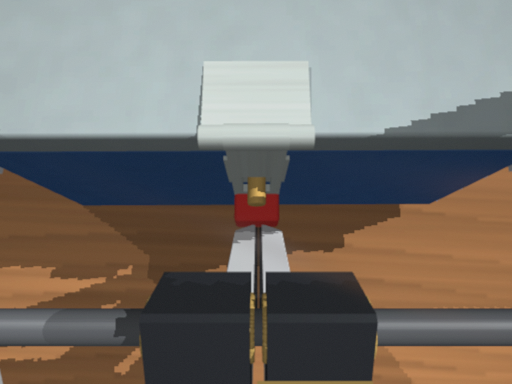

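```bash
python3 -m handwheel '[{"grip":-1,"linear":[0.003,0,-0.007],"rot":[0,0,0]},{"grip":-1,"linear":[0.006,0,-0.012],"rot":[0,0,0]},{"grip":-1,"linear":[0.008,0,-0.016],"rot":[0,0,0]},{"grip":-1,"linear":[0.009,0,-0.019],"rot":[0,0,0]},{"grip":-1,"linear":[0.009,0,-0.019],"rot":[0,0,0]}]' 8; 
cat > look.py <<'E'
from h import *
import sys
st()
c=ctrl.get_calibration("wrist")
im,d=ctrl.grab_frame("wrist"); cv2.imwrite(f"pics/{sys.argv[1]}.png",im[:,:,::-1])
C=w2c(cloud(d,c).reshape(-1,3)).reshape(384,512,3)*1000
hsv=cv2.cvtColor(im,cv2.COLOR_RGB2HSV)
rd=((hsv[...,0]<6)|(hsv[...,0]>174))&(hsv[...,1]>170); q=C[rd]; print(len(q),np.round(np.percentile(q,[2,50,98],0),1))
v,u=np.where(rd); u0=int(np.median(u)); print([(i,np.round(C[i,u0],1).tolist()) for i in range(v.min()-12,v.max()+4,4)])
for k in(u0-90,u0+90): print('flap',[np.round(C[i,k],1).tolist() for i in range(40,230,6) if abs(C[i,k,0]+92)<25 and C[i,k,2]<120][::2])
E
python3 look.py w15
```

```text
t: 11.3
tcp_pos: [0.5373, 0.0323, 0.069]
tool_rot: [0.013, 0.861, 0.02, -0.508]
wrist_force: [-16.2, -3.8, 10.2]
finger_gap: 0.0005
t 11.3 cab tcp mm [-119.8    1.8   69. ] alpha 61.1 R cab [[0.48, -0.01, -0.88], [-0.0, -1.0, 0.0], [-0.88, 0.0, -0.48]] F [-16.4  -2.9  10.2] gap 0.0005 q [-0.13  0.16  2.23  0.32  0.27  1.11]
892 [[-112.3  -10.5   76. ]
 [-107.5    0.8   82.6]
 [ -98.3   12.4   84. ]]
[(185, [-96.5, 0.8, 101.6]), (189, [-98.5, 0.8, 101.6]), (193, [-100.6, 0.8, 102.2]), (197, [-102.8, 0.8, 102.8]), (201, [-104.6, 0.8, 102.2]), (205, [-106.6, 0.8, 102.8]), (209, [-108.4, 0.9, 102.1]), (213, [-110.3, 0.9, 102.1]), (217, [-108.6, 0.8, 83.2]), (221, [-110.6, 0.8, 82.3]), (225, [-112.4, 0.8, 80.1]), (229, [-113.8, 0.8, 75.8])]
flap [[-91.5, 40.8, 115.6], [-91.7, 45.2, 98.2], [-91.6, 50.8, 75.6], [-91.1, 58.6, 44.6], [-90.0, 69.9, -0.4], [-99.6, 68.9, 1.2]]
flap [[-91.7, -39.5, 114.9], [-91.8, -44.1, 96.9], [-91.5, -50.2, 73.1], [-91.7, -57.7, 44.1], [-90.7, -69.3, -1.0], [-100.1, -68.6, -0.8]]
```

View pics/w15.png

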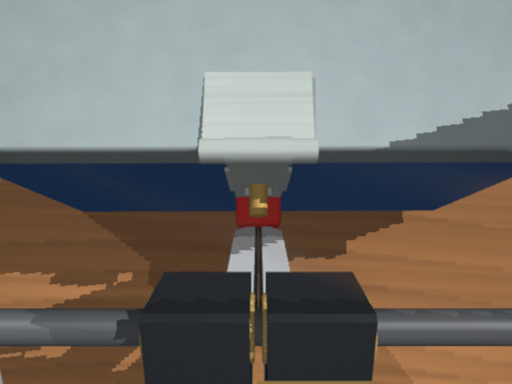

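```bash
python3 -m handwheel '[{"grip":-1,"linear":[0.001,0,-0.002],"rot":[0,0,0]},{"grip":-1,"linear":[0.001,0,-0.002],"rot":[0,0,0]},{"grip":-1,"linear":[0.001,0,-0.002],"rot":[0,0,0]},{"grip":-1,"linear":[-0.02,0,0.035],"rot":[0,0,0]},{"grip":-1,"linear":[-0.06,0,0.1],"rot":[0,0,0]},{"grip":-1,"linear":[-0.11,0,0.15],"rot":[0,0,0]},{"grip":-1,"linear":[-0.11,0,0.15],"rot":[0,0,0]},{"grip":-1,"linear":[-0.11,0,0.15],"rot":[0,0,0]}]' 8; python3 look.py w16; python3 - <<'E'
from h import *
for n in("side","scene"):
    im,d=ctrl.grab_frame(n); cv2.imwrite(f"pics/{n}16.png",im[:,:,::-1])
    a=cv2.imread(f"pics/{n}0.png").astype(int); b=im[:,:,::-1].astype(int)
    P0=np.load(f"pics/{n}0_P.npy"); P=cloud(d,ctrl.get_calibration(n))
    pts=dict(jar=(178,322),pad=(208,284),brown=(218,145),white=(143,300),mouse=(266,97),mug=(280,132)) if n=="scene" else dict(jar=(214,234),pad=(192,227),brown=(162,287),white=(262,322),mouse=(141,262),mug=(145,232),tape=(295,277))
    for k,(v,u) in pts.items(): print(n,k,'colour diff',abs(a[v-8:v+9,u-8:u+9]-b[v-8:v+9,u-8:u+9]).mean().round(1),'dz mm',np.median(abs(P0[v-8:v+9,u-8:u+9]-P[v-8:v+9,u-8:u+9]))*1000)
E
```

```text
t: 12.02
tcp_pos: [0.4491, 0.0273, 0.083]
tool_rot: [0.013, 0.864, 0.018, -0.504]
wrist_force: [-0.4, -0.9, 0.9]
finger_gap: 0.0004
t 12.02 cab tcp mm [-208.1    1.4   83. ] alpha 60.5 R cab [[0.49, -0.01, -0.87], [-0.01, -1.0, 0.01], [-0.87, 0.0, -0.49]] F [-0.4 -0.9  0.9] gap 0.0004 q [-0.19 -0.    2.37  0.4   0.29  0.97]
1036 [[-113.   -10.6   70.1]
 [-110.2    0.8   82.4]
 [ -99.2   12.    84. ]]
[(58, [-104.0, 0.7, 101.9]), (62, [-107.4, 0.8, 102.9]), (66, [-109.2, 0.8, 101.7]), (70, [-110.8, 0.8, 100.2]), (74, [-111.2, 0.8, 96.9]), (78, [-104.5, 0.8, 82.9]), (82, [-107.9, 0.8, 83.7]), (86, [-110.6, 0.8, 83.4]), (90, [-111.8, 0.8, 80.8]), (94, [-112.1, 0.8, 76.6]), (98, [-112.0, 0.8, 71.7]), (102, [-91.0, 0.7, 30.4])]
flap [[-90.7, 54.0, 101.0], [-91.3, 56.4, 91.1], [-91.3, 59.4, 79.1], [-91.4, 62.7, 66.1], [-91.8, 66.2, 52.1], [-91.2, 70.7, 34.4], [-82.6, 80.0, -0.4], [-94.0, 79.4, -0.7], [-105.9, 78.5, 0.3], [-116.8, 77.9, -0.2]]
flap [[-92.4, -52.4, 102.5], [-91.3, -55.5, 90.3], [-91.2, -58.6, 78.2], [-91.9, -61.7, 65.8], [-91.0, -65.9, 49.5], [-91.0, -70.1, 32.6], [-83.6, -79.0, -0.4], [-95.4, -78.0, 0.0], [-106.8, -77.1, 0.2]]
side jar colour diff 1.9 dz mm 1.5125814208198918
side pad colour diff 3.2 dz mm 1.4484969086044908
side brown colour diff 17.5 dz mm 3.8884696683536557
side white colour diff 1.5 dz mm 1.9258621963837985
side mouse colour diff 3.7 dz mm 2.8027042571886485
side mug colour diff 2.5 dz mm 2.379731436000121
side tape colour diff 2.1 dz mm 1.3307387361827239
scene jar colour diff 2.4 dz mm 1.2456813406629408
scene pad colour diff 4.5 dz mm 0.9443174385107556
scene brown colour diff 2.9 dz mm 1.0422776879750462
scene white colour diff 2.3 dz mm 1.796071293070245
scene mouse colour diff 5.9 dz mm 0.7533787303812822
scene mug colour diff 3.3 dz mm 0.6546649485540401
```

View pics/w16.png

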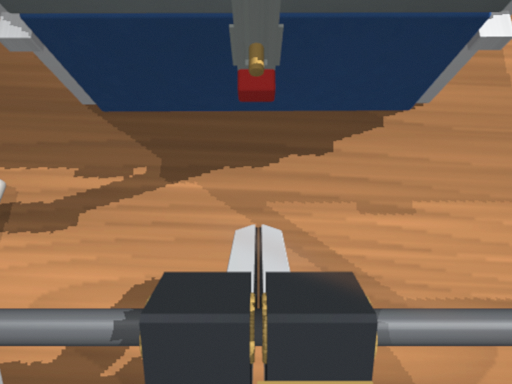

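View pics/side16.png

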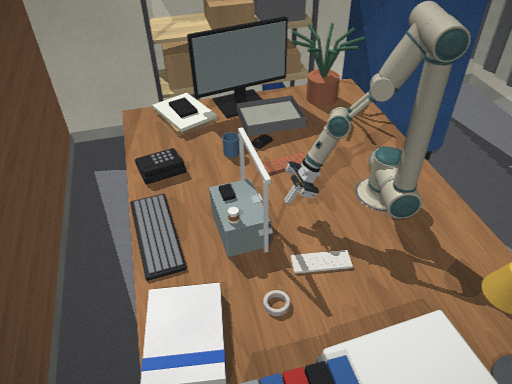

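The hasp lies flat: the tab's outer face is at x = -112, where -113 is nominal. The flap's face is at -91.5, and -92 means shut. The robot is clear, and nothing else has moved.

```bash
python3 - <<'E'
from workcell import ctrl
print(ctrl.hand_in())
E
```

```text
the job is handed in; nothing more can be done
None
```

The flap is shut with the hasp flat over the catch, and I handed the job in at about 12 s of the 64 s; the hand-in itself reports no verdict.

- **Flap:** I pushed it shut with the closed fingertips, 45 mm to one side of the catch, while the hasp was still up. It stopped with about 27 N on the wrist.
- **Hasp:** I gripped the red tab, swung it over and down, and let go. It was still about 0.18 rad off flat because the tab had slipped in the fingers, so I pressed it home with the closed fingertips (about 16 N).

**Last checks, from the wrist camera after backing off:**
- The flap's outer face is vertical at x = -91.5 mm (nominal -92).
- The tab's outer face is at about x = -112 mm (nominal -113), and the catch sticks out through the hasp's window.
- The wrist force is near zero, and the tool is about 90 mm clear.

**Bystanders:** the before and after pictures show shifts of about 3 mm or less. The one exception is the brown cast in the side view, where the arm now stands in front of it. The scene view shows the cast unmoved. I checked the tape roll only in the side view.

**Disagreement:** the roof outline put the cabinet about 6 mm nearer the robot than the flap and hasp measurements did. I went with the flap and hasp, and the shut flap's position agreed with them.

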